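Prise open the dish case with the spatula

TASK

Pick up the wooden-handled spatula, work its blade into the notch under the cover of the dish case and lever the cover up until it stands open about halfway to upright or further. Do it with the spatula only: keep the hand off the case and its cover. Then draw the blade out and leave the spatula lying flat on the bench, clear of the case.

Things in the scene. Friction and masses are not known exactly. Their poses are not given: they have to be found in the camera images.
- case: Dish case: a white tray on a grey base with vent slots, fixed to the bench; 100 mm deep (its x), 130 mm wide (its y), 180 mm high without the cover. Origin at the centre of its underside, z up. Its front faces its own -x; the hinge of the cover lies along its y at x = +55 mm, z = 180 mm. The walls are 5 mm thick; the tray is 58 mm deep inside and holds only two low dishes, well below the notch.
- case_notch (a point): Middle of the opening of the thumb notch in the front wall (outer face), directly under the cover. The notch is 42 mm wide and 18 mm high; its top is the underside of the cover. Axes as the case: x points into the case. Left of the case a fixed filter column, 0.42 m tall, stands on legs (axis at x 0.64, y 0.0, its round top 0.1 m in radius): keep arm and gripper clear of it.
- case_cover (a joint): Flat grey cover of the case, 117 x 130 x 6 mm, hinged along the rear top edge; it reaches 12 mm past the front wall above the notch. 0 closed, grows as it opens upward, to 1.8 rad; about 0.8 is halfway to upright. The hinge is stiff (about 0.09 N m) and holds the cover wherever it is left.
- spatula_grip (a point): Centre of the handle of the loose spatula (60 g), half-way up, 9 mm over the bench as it lies. The handle is wood, 80 mm long (x), 14 mm wide (y), 18 mm high (z). The flat steel blade points to +x: 18 mm wide, 2.5 mm thick, at mid-height of the handle, its rounded tip 100 mm from this point. The screwdriver and tweezers on the bench are not wanted.
- spatula: The same spatula; origin at the centre of the underside of the handle, axes as above. To its right and in front of the case, nearer the robot, stands a fixed pump 0.21 m tall on a slab 0.07 m thick (slab: x up to 0.50, y from -0.25 to -0.47).

How it is judged (in metres and radians):
On the way:
1. the spatula is levering the cover: it bears on the case while the cover is ajar (value of joint case_cover above 0.1 rad and contact force between spatula and case above 0.2 N), for 0.1 s.
At the end, for the whole second after the job is handed in: The cover stands open by at least 0.6 rad (34 degrees), and the spatula lies still and flat on the bench (handle centre under 30 mm high, within 15 degrees of level), not touching the case (value of joint case_cover above 0.6 rad and height (world z) of spatula_grip below 0.03 m and angle between spatula's own z axis and vertical below 0.26 rad and linear speed of spatula below 0.03 m/s and not (contact force between spatula and case above 0.1 N)).
It fails at once if the hand or arm presses on the case or its cover (over 2 N) (contact force between any of the fingers, the arm and case above 2 N).
It also fails if it takes over 50 s, if anything falls off the work surface, if the arm or the gripper's body presses on something with over 40 N, if the wrist force passes 120 N, or if a joint passes its speed limit or range.

ROBOT

A 6-joint arm with a two-finger parallel gripper is mounted at the origin on a cart in front of the work surface, level with it; the furniture and walls round the work are solid. World frame = base frame: x ahead of the robot, y to its left, z up, the work surface at z = 0. Lengths are in m, angles in degrees, forces in N, time in s.
With the tool pointing down it reaches from about 0.325 to 1 m from the base axis. Payload 5.1 kg.
Tool frame: the origin (TCP) lies midway between the tips of the shut fingers; the grasp point (between the pads) lies 19 mm behind it (tcp_to_grasp is the distance from the TCP to the grasp point, in m); z points along the fingers, y is the direction in which the jaws open and shut (so a half turn about z gives the same grasp; the last joint's range is limited). The gripper opens to 85 mm and grips with 20 to 120 N. Pads are 22 mm wide; open, the fingers measure 114 mm over their backs; the gripper's body (76 mm by 85 mm) begins 54 mm behind the grasp point. The pads swing forward as they close: fully open they stand 13 mm farther back than shut.
Start: joints at [65.856, 7.093, 94.555, -0, 78.352, -4.733], TCP at [0.216, 0.613, 0.231] pointing down, gripper open.
Joint ranges: [-149.61, 149.61], [-58.7, 133.49], [1.44, 155.28], [-77.14, 257.14], [18.33, 153.61], [-166.67, 166.67]. Speed limits (degrees/s): [147.25, 147.25, 180, 180, 180, 180].

INTERFACE

Orientations are given as [roll, pitch, yaw] about the fixed x, y, z axes, in that order (R = Rz(yaw) Ry(pitch) Rx(roll)).
In Python, from rig import * gives the robot as it stands.
- The arm moves only by the shell command python3 -m creep 'ROWS' [FORCE]. ROWS is a JSON object of lists of equal length, an entry for each row: "hand": the closure, from 0 (fully open) to 1 (shut); "translation": the shift along the tool's x, y, z in cm, a list of three; "turn": the turn about the tool's z in degrees. A call has exactly 8 rows; each row shifts and turns the commanded pose from where the row before left it, along the tool's axes as they then stand; what a row does not reach is not made up. A row lasts 1/10 s, in which the tool goes at most 50 mm and 8.59 degrees, less where a joint would pass 70% of its speed; a pose out of reach is approached as far as the arm can. A call with a gripper value outside its range is refused whole. The fingers move at their own pace and stop on an object; FORCE is the grip in N (left out, the last holds). Time passes only in rows, so rows that do not move let the fingers close, or fill a call up. It gives the time, the measured TCP pose, the force and the opening at its end, in the units of the state.
- observe(): the state, without advancing time (a new reading comes with each control period).
- grab_frame(name): name is "scene" or "top" or "wrist"; returns the picture (480x640x3 uint8, blue, green, red); there is no depth.
- camera_params(name): a dict with "K" (3x3 intrinsics, pixels), "T" (4x4, takes a point from camera to world coordinates). Camera axes: x right, y up, looking along -z (the intrinsics and any distortion apply to the point x, -y, -z); pixel columns grow to the right and rows downward; lengths in m; the calibration is good to about 2 mm. A picture is of the moment at which its call begins: read the wrist's pose just before it. camera_params takes no time and is no camera call; for the wrist camera it gives the pose at the moment of the call.
- finish_job(): hands the job in, once; it reports no verdict.
Trained networks look in the newest picture that a camera, given by its name, has taken for a name from the list of things; names that differ only in an ending like _2 or _b are one class to them, and where a whole thing is asked for, a point or a joint stands for the part that bears it (a point fixed in the world has none). Each returns a list of dicts, best first, with "conf" (0 to 1); they miss things now and then, are a little off and sometimes report something else, mostly with a low value. They report only what shows in the picture. A call takes as long as a camera call.
- spot_in(camera, target): "position" ([row, column] in pixels, amid what is visible of it).
- cut_out(camera, target): "region" (480x640 bool, what is visible of it) and "position" ([row, column] in pixels, amid what is visible of it).
The state is a dict: "clock": time; "joint_pos": joint angles; "joint_vel": joint speeds; "effort": joint torques, N m; "eef_pos": TCP position; "tool_rot": TCP orientation; "contact_force": force on the tool from outside, world axes, zero at the start; "wrist_torque": the same for the moment, N m; "grip_width": finger opening in m.
Only numpy, scipy, OpenCV 4.12 (cv2) and the standard library are available. Lean on these libraries where they do the work, as an engineer would, in place of code of your own. Each camera call takes 0.05 s, during which the arm holds its last target.

## Working session

There is one attempt and no reset: what is moved stays moved. The work goes in short steps, Python scripts to look and compute and a shell command to move; the robot and the scene stay as the last step left them, time stands still between calls to the robot, and variables do not carry over. Pictures are saved under pics/ and viewed, and the job is handed in when it is done.

```bash
mkdir -p pics; ls; python3 - <<'E'
from rig import *
import cv2
s=observe();print(s)
for n in ["scene","top"]:
    im=grab_frame(n);cv2.imwrite(f"pics/{n}0.png",im)
    p=camera_params(n);print(n,p["K"],p["T"])
    for t in ["case","case_notch","case_cover","spatula_grip","spatula"]:
        print(t,[(d["conf"],d["position"]) for d in spot_in(n,t)][:3])
print(observe()["clock"])
E
```

```text
pics
{'clock': 0.0, 'joint_pos': array([ 6.58555812e+01,  7.13479094e+00,  9.46353132e+01, -2.49705952e-03,
        7.83535071e+01, -4.73169722e+00]), 'joint_vel': array([ 0.0002897 , -0.06551047, -0.04428139,  0.15651299, -0.02450542,
       -0.0600448 ]), 'effort': array([-1.60458625e-03, -4.23619473e+01, -3.65448260e+01, -1.69885529e-04,
        6.80310011e-03,  1.45752500e-05]), 'eef_pos': array([0.215811  , 0.61246023, 0.23002571]), 'tool_rot': array([-1.79876608e+02, -7.76044164e-03,  1.60587777e+02]), 'contact_force': array([ 0.02921897, -0.66441838,  0.17932701]), 'wrist_torque': array([0.00734864, 0.04548641, 0.02086166]), 'grip_width': 0.08522896683589673}
scene [[530.83579634   0.         317.94056783]
 [  0.         530.83579634 236.59599921]
 [  0.           0.           1.        ]] [[ 0.9805727  -0.15576866  0.11921958  0.67345281]
 [ 0.19558541  0.73008898 -0.65476441 -0.7507176 ]
 [ 0.01495087  0.66536172  0.74637139  0.76714577]
 [ 0.          0.          0.          1.        ]]
case [(0.97, [277.2, 386.5])]
case_notch [(0.61, [278.7, 384.5])]
case_cover [(0.98, [253.8, 393.8])]
spatula_grip [(0.81, [259.9, 260.2])]
spatula [(0.62, [258.1, 262.5])]
top [[572.82235327   0.         318.05795469]
 [  0.         572.82235327 236.73358179]
 [  0.           0.           1.        ]] [[-0.01568385  0.98304145 -0.18271156  0.43502706]
 [-0.99929031 -0.00915175  0.03653942 -0.1621993 ]
 [ 0.03424764  0.18315497  0.98248733  1.05401068]
 [ 0.          0.          0.          1.        ]]
case [(0.7, [182.3, 342.6])]
case_notch [(0.8, [181.6, 341.0])]
case_cover [(0.63, [175.8, 345.6])]
spatula_grip [(0.56, [313.1, 299.5])]
spatula [(0.79, [319.4, 298.8])]
0.6
```

View pics/scene0.png

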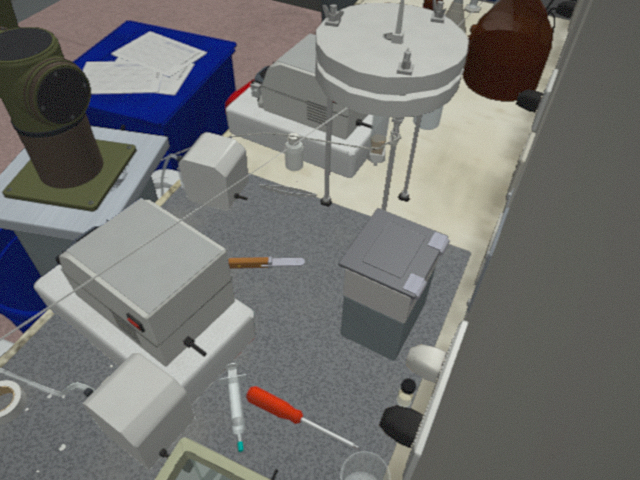

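View pics/top0.png

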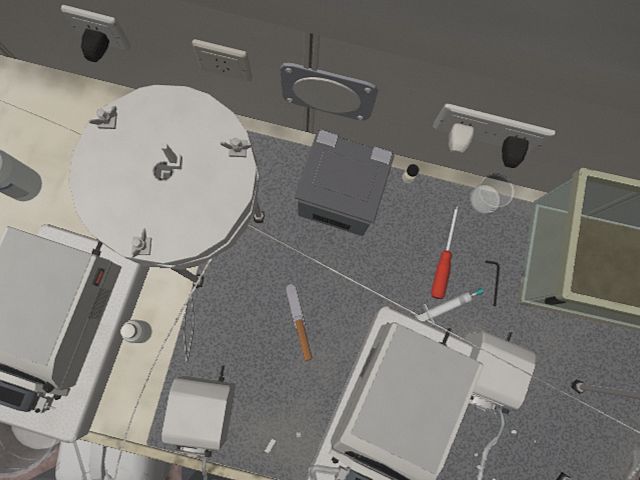

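The top picture shows the case around (345,180) with its notch at about (338,220). The spatula has its tip at (290,287) and its handle end at (308,358). I'll zoom in next for the outlines.

```bash
cat > h.py <<'E'
from rig import *
import cv2, numpy as np
def ray(cam,rc,z,P=None):
    p=P or camera_params(cam);K=np.array(p["K"]);T=np.array(p["T"])
    d=np.linalg.inv(K)@np.array([rc[1],rc[0],1.]); d=np.array([d[0],-d[1],-d[2]])
    d=T[:3,:3]@d;o=T[:3,3];return o+d*(z-o[2])/d[2]
def proj(cam,X,P=None):
    p=P or camera_params(cam);K=np.array(p["K"]);T=np.linalg.inv(np.array(p["T"]))
    X=np.atleast_2d(X);c=X@T[:3,:3].T+T[:3,3];c=c*[1,-1,-1];u=c@K.T;return u[:,:2]/u[:,2:]
E
python3 - <<'E'
from h import *
im=cv2.imread("pics/top0.png")
a=cv2.resize(im[125:245,275:425],None,fx=5,fy=5,interpolation=cv2.INTER_CUBIC);cv2.imwrite("pics/c1.png",a)
hsv=cv2.cvtColor(im,cv2.COLOR_BGR2HSV)
sub=np.zeros(im.shape[:2],bool);sub[275:370,280:320]=1
hm=sub&(hsv[...,1]>110)
bm=sub&(hsv[...,2]>140)&(hsv[...,1]<70)
r,c=np.where(hm);print("handle px",hm.sum(),r.min(),r.max())
X=np.array([ray("top",(a,b),0.016) for a,b in zip(r,c)])
m=X.mean(0);u,s,v=np.linalg.svd(X[:,:2]-m[:2],full_matrices=False);d=v[0]*np.sign(v[0][0]);t=(X[:,:2]-m[:2])@d
print(m,d,np.degrees(np.arctan2(d[1],d[0])),t.min(),t.max())
r,c=np.where(bm);X=np.array([ray("top",(a,b),0.01) for a,b in zip(r,c)]);m2=X.mean(0);t2=(X[:,:2]-m[:2])@d
print("blade",m2,bm.sum(),t2.min(),t2.max(),X[t2.argmax()], np.degrees(np.arctan2(*(m2-m)[1::-1])))
E
```

```text
handle px 282 320 360
[ 0.44129633 -0.17124292  0.016     ] [0.9734044 0.2290936] 13.243713797739014 -0.03539404832060321 0.036285943814307345
blade [ 0.50852824 -0.15484347  0.01      ] 304 0.025274605856213182 0.10322202175254365 [ 0.54197356 -0.14844714  0.01      ] 13.708103487625447
```

View pics/c1.png

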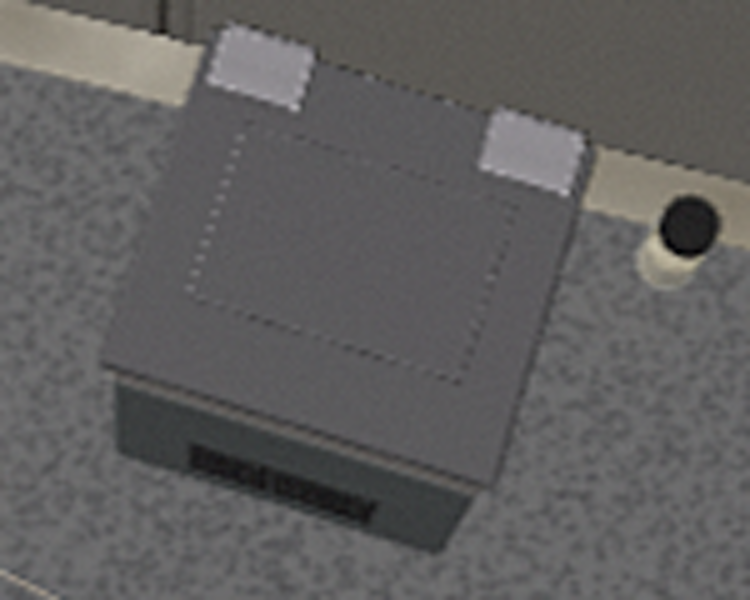

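```bash
python3 - <<'E'
from h import *
g=lambda x,y:(125+(y-2)/5,275+(x-2)/5)
A=ray("top",g(104,366),.186);B=ray("top",g(493,484),.186)
C=ray("top",g(118,455),0);D=ray("top",g(437,551),0)
E_=ray("top",g(215,30),.19);F=ray("top",g(592,140),.186)
for a,b in((A,B),(C,D)):
    v=a-b;print(a,b,np.linalg.norm(v),"yaw",np.degrees(np.arctan2(-v[0],v[1])))
v=F-B;print("side",F,np.linalg.norm(v),np.degrees(np.arctan2(v[1],v[0])))
# scene view least squares
from scipy.optimize import least_squares
obs=[g(104,366),g(493,484),g(118,455),g(437,551)]
loc=np.array([[-.062,.065,.186],[-.062,-.065,.186],[-.05,.065,0],[-.05,-.065,0]])
P=camera_params("top")
def f(q):
    c,s=np.cos(q[2]),np.sin(q[2]);X=loc@np.array([[c,-s,0],[s,c,0],[0,0,1]]).T+[q[0],q[1],0]
    return (proj("top",X,P)-np.array([(o[1],o[0]) for o in obs])).ravel()
r=least_squares(f,[.68,-.2,-.25]);q=r.x;print(q,np.degrees(q[2]),r.fun.round(1))
c,s=np.cos(q[2]),np.sin(q[2]);R=np.array([[c,-s],[s,c]])
print("notch",R@[-.05,0]+q[:2])
L=[[-.062,.065,.186],[-.062,-.065,.186],[.055,-.065,.186],[.055,.065,.186],[-.05,-.065,0],[-.05,.065,0],[-.05,.021,.162],[-.05,-.021,.162],[-.05,-.021,.18],[-.05,.021,.18]]
L=np.array(L);X=np.c_[L[:,:2]@R.T+q[:2],L[:,2]]
for n in("scene","top"):
    im=cv2.imread(f"pics/{n}0.png")
    for p in proj(n,X): cv2.circle(im,(int(p[0]+.5),int(p[1]+.5)),1,(0,0,255),-1)
    if n=="scene": cv2.imwrite("pics/c2.png",cv2.resize(im[190:370,220:470],None,fx=3,fy=3))
    else: cv2.imwrite("pics/c3.png",cv2.resize(im[125:245,275:425],None,fx=5,fy=5))
E
```

```text
[ 0.65855187 -0.16008562  0.186     ] [ 0.6199071  -0.28067347  0.186     ] 0.12662878560010987 yaw -17.76908778063991
[ 0.67187412 -0.16461046  0.        ] [ 0.63396599 -0.28407197  0.        ] 0.12533187518415312 yaw -17.60553625844884
side [ 0.73167335 -0.3160877   0.186     ] 0.11724274178668379 -17.581312095905083
[ 0.69924966 -0.23934722 -0.30875802] -17.690531330271867 [-1.  -0.9  1.1 -0.3 -1.3  0.3  1.1  1.1]
notch [ 0.65161408 -0.22415344]
```

View pics/c2.png

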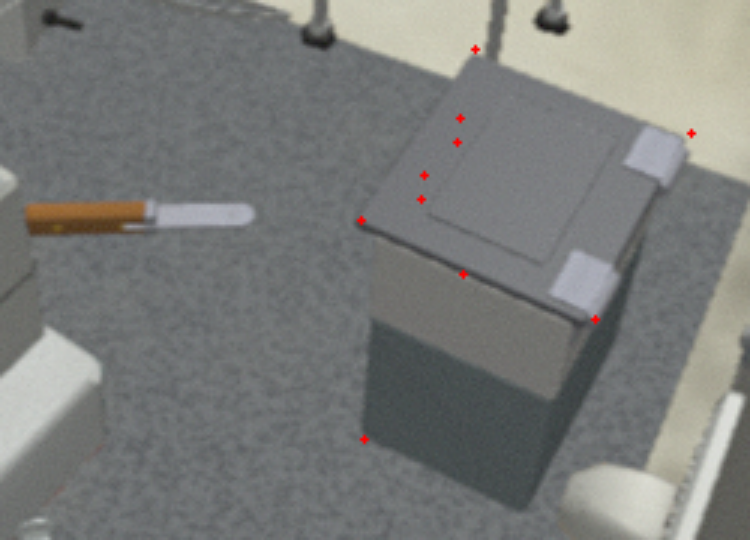

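View pics/c3.png

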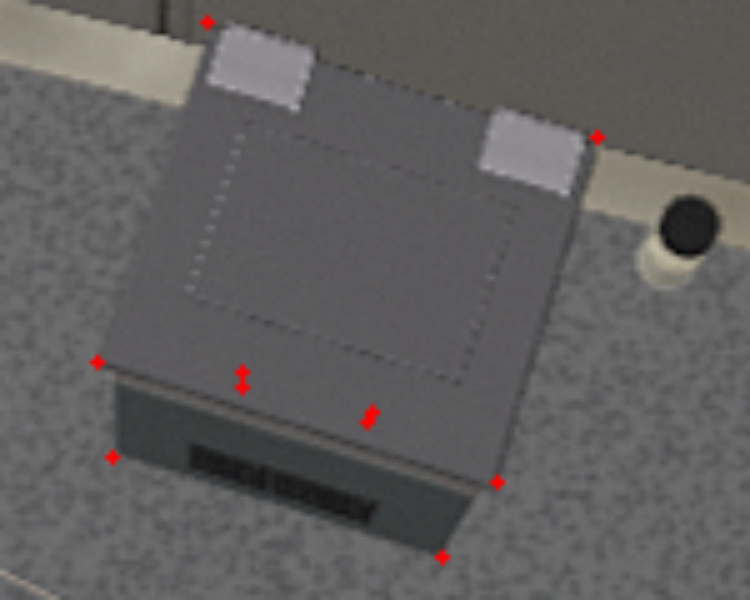

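```bash
python3 -m creep '{"hand":[0,0,0,0,0,0,0,0],"translation":[[0,0,-4.5],[0,0,-4.5],[0,0,-4.5],[-2.8,-4,0],[-2.8,-4,0],[-2.8,-4,0],[-2.8,-4,0],[-2.8,-4,0]],"turn":[0,0,0,0,0,0,0,0]}' 60 && python3 -m creep '{"hand":[0,0,0,0,0,0,0,0],"translation":[[-2.8,-4,0],[-2.8,-4,0],[-2.8,-4,0],[-2.8,-4,0],[-2.8,-4,0],[-2.8,-4,0],[-2.8,-4,0],[-2.8,-4,0]],"turn":[0,0,0,0,0,0,0,0]}'
```

```text
clock: 1.4
eef_pos: [0.2817, 0.3761, 0.3665]
tool_rot: [180.0, 0.0, 160.6]
contact_force: [1.3, -1.3, -0.2]
grip_width: 0.0855
clock: 2.2
eef_pos: [0.3865, -0.0004, 0.3668]
tool_rot: [180.0, 0.1, 160.6]
contact_force: [0.8, 0.4, 0.3]
grip_width: 0.0858
```

```bash
python3 -m creep '{"hand":[0,0,0,0,0,0,0,0],"translation":[[-2.8,-4,0],[-2.8,-4,0],[-2.8,-4,0],[-1.8,-2.7,0],[0,0,4],[0,0,4],[0,0,4],[0,0,4]],"turn":[0,0,0,0,-8.2,-8.2,-8.2,-8.2]}' && python3 - <<'E'
from h import *
s=observe();print(s["eef_pos"],s["tool_rot"],s["joint_pos"])
P=camera_params("wrist");im=grab_frame("wrist");cv2.imwrite("pics/w1.png",im)
for t in["spatula_grip","spatula"]: print(t,[(d["conf"],d["position"],ray("wrist",d["position"],.012,P)) for d in spot_in("wrist",t)][:2])
E
```

```text
clock: 3.0
eef_pos: [0.4338, -0.1711, 0.2051]
tool_rot: [-180.0, 0.0, -166.3]
contact_force: [1.1, -0.4, -0.2]
grip_width: 0.0857
[ 0.43376022 -0.17111157  0.20508937] [-1.79965720e+02  3.93353506e-02 -1.66302442e+02] [-2.81295880e+01 -1.61054361e+01  1.18912993e+02  7.06165535e-04
  7.71402715e+01 -1.31827291e+02]
spatula_grip [(0.85, [254.2, 321.3], array([ 0.47429516, -0.1636749 ,  0.012     ]))]
spatula []
```

View pics/w1.png

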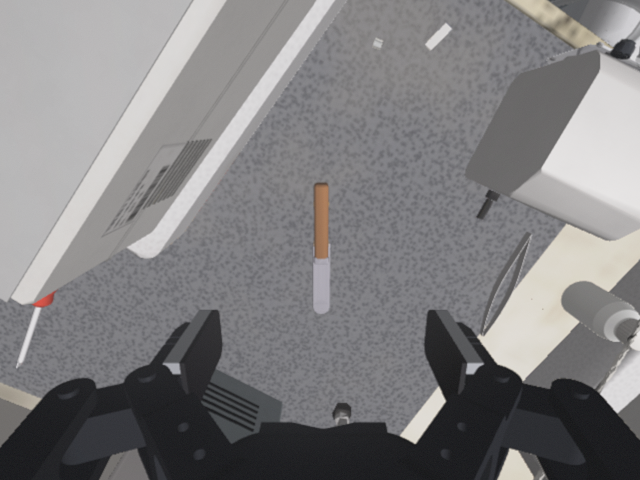

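The wrist view shows the spatula upright in the picture: handle at rows 183-258, tip at (321,313), and the pump slab to its left.

```bash
python3 - <<'E'
from h import *
P=camera_params("wrist")
for rc,z in(((183,321),.018),((258,321.5),.018),((313,321.5),.01),((183,321),.009)):print(rc,ray("wrist",rc,z,P))
a=ray("wrist",(183,321),.018,P);b=ray("wrist",(313,321.5),.0105,P);d=(b-a)[:2];print(np.linalg.norm(d),np.degrees(np.arctan2(d[1],d[0])))
for p in((.434,-.171,.0),):print(proj("wrist",[p],P))
E
```

```text
(183, 321) [ 0.40124848 -0.17910532  0.018     ]
(258, 321.5) [ 0.47284742 -0.16186851  0.018     ]
(313, 321.5) [ 0.53638125 -0.14699122  0.01      ]
(183, 321) [ 0.40251024 -0.17882035  0.009     ]
0.1386192078515643 13.368595625356468
[[321.45969582 214.28285652]]
```

```bash
python3 - <<'E'
from h import *
P=camera_params("wrist")
for rc in((215,210),(150,265),(250,160)):
  for z in(0.02,.07):print(rc,z,ray("wrist",rc,z,P))
E
python3 -m creep '{"hand":[0.3,0.3,0.3,0.3,0.3,0.3,0.3,0.3],"translation":[[0.4,0,4],[0,0,4],[0,0,4],[0,0,3.5],[0,0,1.6],[0,0,1.4],[0,0,1],[0,0,0]],"turn":[0,0,0,0,0,0,0,0]}'
```

```text
(215, 210) 0.02 [ 0.45406295 -0.27406092  0.02      ]
(215, 210) 0.07 [ 0.43889927 -0.26107135  0.07      ]
(150, 265) 0.02 [ 0.38386238 -0.23438397  0.02      ]
(150, 265) 0.07 [ 0.37947952 -0.22748765  0.07      ]
(250, 160) 0.02 [ 0.49977773 -0.31659269  0.02      ]
(250, 160) 0.07 [ 0.47759356 -0.29707144  0.07      ]
clock: 3.95
eef_pos: [0.431, -0.1723, 0.0122]
tool_rot: [-180.0, 0.0, -166.7]
contact_force: [-0.5, -0.7, 0.4]
grip_width: 0.06
```

```bash
python3 -m creep '{"hand":[0.3,0.3,1,1,1,1,1,1],"translation":[[0,0,0.5],[0,0,0.2],[0,0,0],[0,0,0],[0,0,0],[0,0,0],[0,0,0],[0,0,0]],"turn":[0,0,0,0,0,0,0,0]}' 110
```

```text
clock: 4.75
eef_pos: [0.4305, -0.1722, 0.0051]
tool_rot: [-180.0, 0.0, -166.6]
contact_force: [-0.3, -0.4, 5.2]
grip_width: 0.0106
```

```bash
python3 -m creep '{"hand":[1,1,1,1,1,1,1,1],"translation":[[0,0,0],[0,0,-2],[0,0,-4],[0,0,-4],[0,0,-4],[0,0,-4],[0,0,0],[0,0,0]],"turn":[0,0,0,0,0,0,0,0]}' 110;  python3 - <<'E'
from h import *
s=observe();print(s["eef_pos"],s["tool_rot"],s["joint_pos"],s["wrist_torque"])
P=camera_params("wrist");im=grab_frame("wrist");cv2.imwrite("pics/w2.png",im)
im2=grab_frame("scene");cv2.imwrite("pics/s2.png",im2)
E
```

```text
clock: 5.55
eef_pos: [0.4303, -0.172, 0.185]
tool_rot: [-179.9, 0.1, -166.6]
contact_force: [-1.5, 0.4, -1.6]
grip_width: 0.0107
[ 0.43030774 -0.17201687  0.18495514] [-1.79928067e+02  8.41962677e-02 -1.66612662e+02] [-2.84325855e+01 -1.56290424e+01  1.20508940e+02  2.62269821e-03
  7.50093912e+01 -1.31820546e+02] [ 0.00945224  0.03059902 -0.00335603]
```

View pics/w2.png

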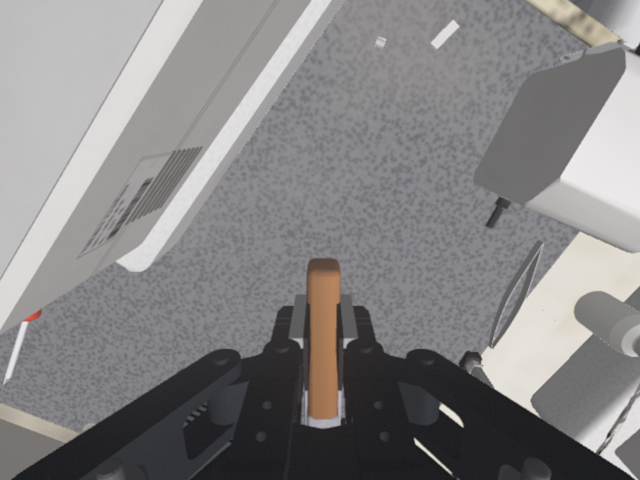

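View pics/s2.png

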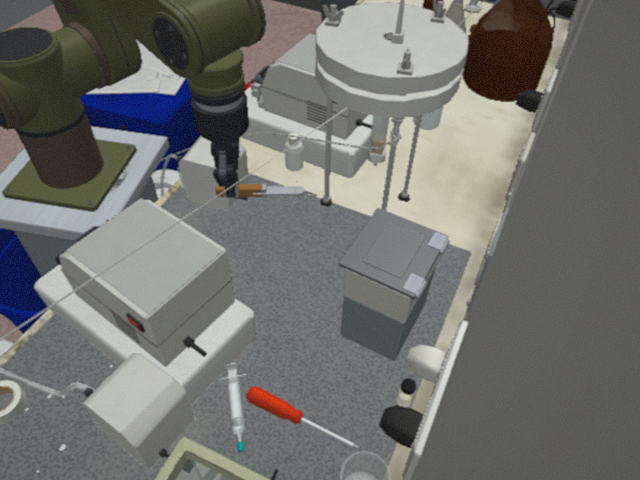

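```bash
python3 -m creep '{"hand":[1,1,1,1,1,1,1,1],"translation":[[0,0,0],[0,0,0],[0,0,0],[0,0,0],[-2.8,0.6,0.6],[-2.8,0.6,0.6],[-2.6,0.55,0.65],[0,0,0]],"turn":[7.8,7.8,7.8,7.7,0,0,0,0]}' 110;  python3 - <<'E'
from h import *
s=observe();print(s["eef_pos"],s["tool_rot"],s["joint_pos"],s["wrist_torque"])
im=grab_frame("top");cv2.imwrite("pics/t3.png",im);cv2.imwrite("pics/t3c.png",cv2.resize(im[120:300,230:430],None,fx=4,fy=3.3))
im2=grab_frame("scene");cv2.imwrite("pics/s3c.png",cv2.resize(im2[130:330,180:460],None,fx=2.8,fy=2.8))
E
```

```text
clock: 6.45
eef_pos: [0.5136, -0.1795, 0.1619]
tool_rot: [179.9, -0.3, 162.3]
contact_force: [0.3, 0.0, -0.8]
grip_width: 0.011
[ 0.51361717 -0.17951714  0.1618962 ] [179.94417925  -0.33916475 162.33722753] [-2.49252715e+01 -3.00257508e+00  1.11789298e+02  1.31742034e-02
  7.15567778e+01 -9.72665391e+01] [0.01536612 0.04144447 0.04173696]
```

View pics/t3c.png

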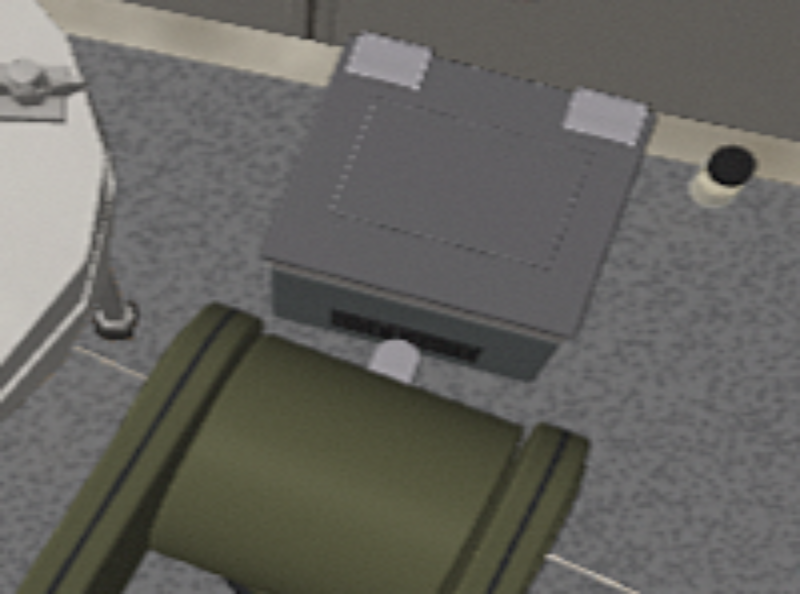

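View pics/s3c.png

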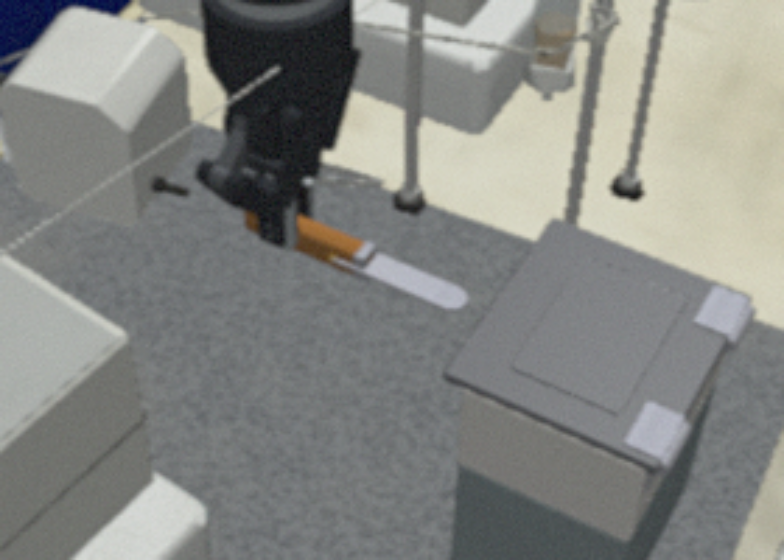

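```bash
cat >> h.py <<'E'
def tri(pt,ps):
    M=[]
    for n,p in(("top",pt),("scene",ps)):
        P=camera_params(n);K=np.array(P["K"]);T=np.linalg.inv(np.array(P["T"]))
        A=K@np.diag([1,-1,-1])@T[:3];M.append(A)
    X=cv2.triangulatePoints(M[0],M[1],np.array(pt,float).reshape(2,1),np.array(ps,float).reshape(2,1)).ravel();X=X[:3]/X[3]
    return X, proj("top",X)[0]-pt, proj("scene",X)[0]-ps
E
python3 - <<'E'
from h import *
for n,a,b in(("tip",(329.5,223.6),(346.4,237.1)),("FL",(296,198.2),(378.6,209.3)),("FR",(373.7,221.6),(339.6,265))):
    print(n,*tri(a,b))
E
```

```text
tip [ 0.62063174 -0.21399809  0.16495695] [0.15127255 0.47341915] [ 0.59286416 -0.11433099]
FL [ 0.66011358 -0.16081522  0.18029061] [-0.12666012 -0.45968898] [-0.54562988  0.11423901]
FR [ 0.62051317 -0.28228086  0.1804379 ] [0.0519521  0.15718142] [ 0.20969879 -0.03862873]
```

```bash
python3 -m creep '{"hand":[1,1,1,1,1,1,1,1],"translation":[[-0.5,0,-0.3],[-0.8,0,0],[-0.8,0,0],[-0.8,0,0],[-0.8,0,0],[-0.5,0,0],[0,0,0],[0,0,0]],"turn":[0,0,0,0,0,0,0,0]}' 110
```

```text
clock: 7.35
eef_pos: [0.5534, -0.1929, 0.1686]
tool_rot: [180.0, -0.0, 162.3]
contact_force: [-0.0, 0.5, 0.1]
grip_width: 0.0106
```

```bash
python3 -m creep '{"hand":[1,1,1,1,1,1,1,1],"translation":[[-0.6,0,0],[-0.6,0,0],[-0.6,0,0],[-0.4,0,0],[0,0,0],[0,0,0],[0,0,0],[0,0,0]],"turn":[0,0,0,0,0,0,0,0]}' 110;python3 - <<'E'
from h import *
s=observe();print(s["contact_force"],s["wrist_torque"])
im2=grab_frame("scene");cv2.imwrite("pics/s4c.png",cv2.resize(im2[130:330,180:460],None,fx=2.8,fy=2.8))
E
```

```text
clock: 8.15
eef_pos: [0.5742, -0.1995, 0.1688]
tool_rot: [180.0, -0.0, 162.3]
contact_force: [-0.2, 0.1, -1.1]
grip_width: 0.0109
[-0.21411754  0.13942263 -1.050559  ] [-0.00606381  0.03842349 -0.02358318]
```

View pics/s4c.png

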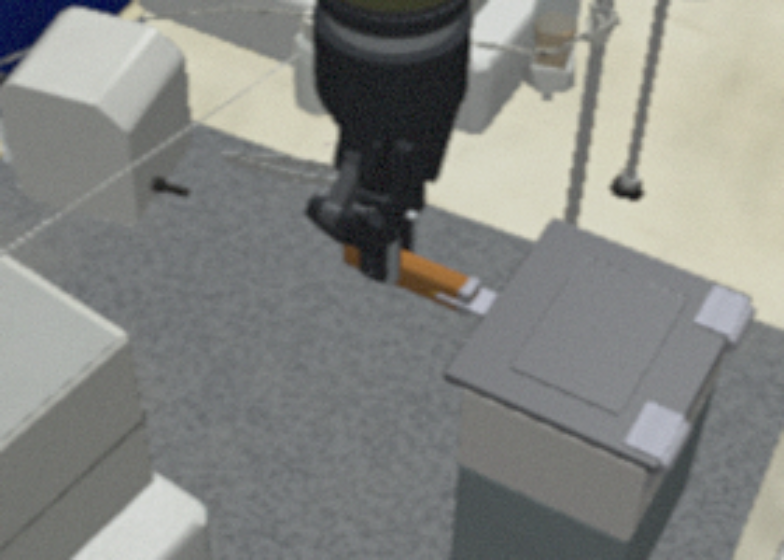

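The blade is under the cover, level and with no contact force so far. Lifting now.

```bash
python3 -m creep '{"hand":[1,1,1,1,1,1,1,1],"translation":[[0,0,-0.3],[0,0,-0.3],[0,0,-0.3],[0,0,-0.3],[0,0,-0.3],[0,0,-0.3],[0,0,-0.3],[0,0,-0.3]],"turn":[0,0,0,0,0,0,0,0]}' 110;python3 - <<'E'
from h import *
s=observe();print(s["contact_force"],s["wrist_torque"])
im2=grab_frame("scene");cv2.imwrite("pics/s5c.png",cv2.resize(im2[130:330,180:460],None,fx=2.8,fy=2.8))
E
```

```text
clock: 9.0
eef_pos: [0.5743, -0.1995, 0.1929]
tool_rot: [180.0, -0.0, 162.3]
contact_force: [0.7, -0.9, -2.0]
grip_width: 0.0108
[ 0.65538118 -0.86301093 -2.00021282] [0.05405615 0.10438082 0.01124151]
```

View pics/s5c.png

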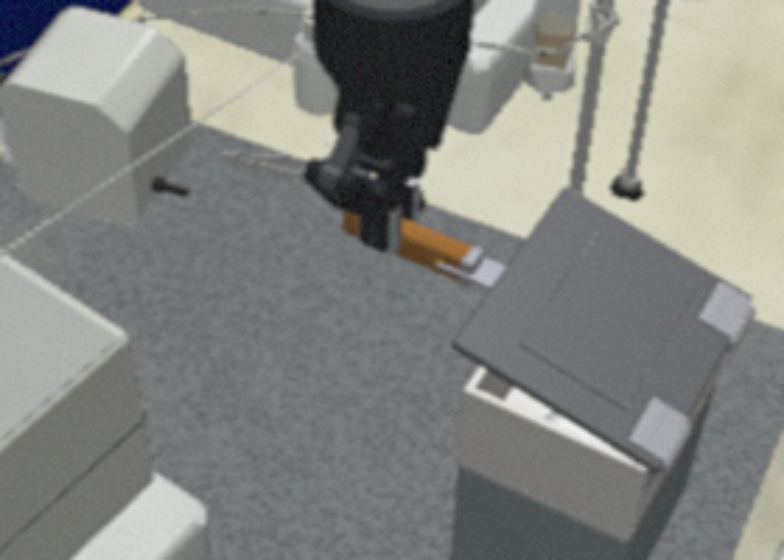

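```bash
python3 -m creep '{"hand":[1,1,1,1,1,1,1,1],"translation":[[0,0,-0.5],[0,0,-0.5],[0,0,-0.5],[0,0,-0.5],[0,0,-0.5],[0,0,-0.5],[0,0,-0.5],[0,0,-0.5]],"turn":[0,0,0,0,0,0,0,0]}' 110; python3 -m creep '{"hand":[1,1,1,1,1,1,1,1],"translation":[[-0.2,0,-0.4],[-0.2,0,-0.4],[-0.2,0,-0.4],[-0.3,0,-0.4],[-0.3,0,-0.4],[-0.3,0,-0.4],[0,0,0],[0,0,0]],"turn":[0,0,0,0,0,0,0,0]}' 110;python3 - <<'E'
from h import *
s=observe();print(s["contact_force"],s["wrist_torque"])
im2=grab_frame("scene");cv2.imwrite("pics/s6c.png",cv2.resize(im2[130:330,180:460],None,fx=2.8,fy=2.8))
E
```

```text
clock: 9.85
eef_pos: [0.5744, -0.1996, 0.2333]
tool_rot: [-180.0, 0.0, 162.3]
contact_force: [0.8, 0.4, -2.6]
grip_width: 0.0111
clock: 10.65
eef_pos: [0.5891, -0.2043, 0.2574]
tool_rot: [-180.0, 0.1, 162.3]
contact_force: [0.6, -0.3, -0.3]
grip_width: 0.0109
[ 0.61218763 -0.30735427 -0.29580738] [0.00700523 0.03778889 0.07106853]
```

View pics/s6c.png

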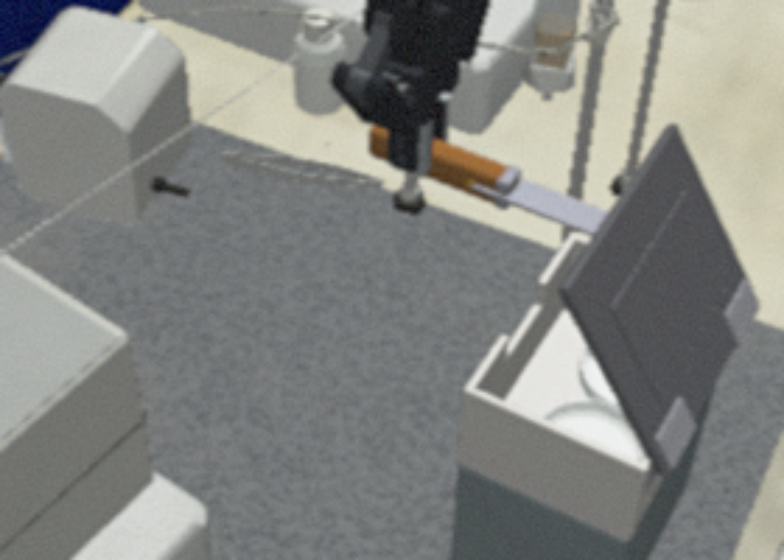

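```bash
python3 - <<'E'
from h import *
q=[.7003,-.2402];y=np.radians(-17.9);R=np.array([[np.cos(y),-np.sin(y)],[np.sin(y),np.cos(y)]])
for t in np.arange(.6,1.3,.1):
    L=[[.055-.117*np.cos(t)-.006*np.sin(t),s,.18+.117*np.sin(t)+.006*np.cos(t)] for s in(.065,-.065)]
    L=np.array(L);X=np.c_[L[:,:2]@R.T+q,L[:,2]];p=proj("scene",X);print(round(t,2),((p-[180,130])*2.8).round())
E
```

```text
0.6 [[601. 136.]
 [488. 299.]]
0.7 [[615. 127.]
 [502. 291.]]
0.8 [[631. 120.]
 [519. 285.]]
0.9 [[648. 115.]
 [537. 281.]]
1.0 [[667. 112.]
 [557. 279.]]
1.1 [[688. 110.]
 [578. 280.]]
1.2 [[709. 111.]
 [601. 282.]]
```

The cover now stands at about 1.0 rad by reprojection. Next I draw the blade straight back and lower the spatula.

```bash
python3 -m creep '{"hand":[1,1,1,1,1,1,1,1],"translation":[[0.5,0,0],[1,0,0],[1.5,0,0],[2,0,0],[2.5,0,0],[2.5,0,0],[2,0,0],[0,0,0]],"turn":[0,0,0,0,0,0,0,0]}' 110; python3 -m creep '{"hand":[1,1,1,1,1,1,1,1],"translation":[[0,0,2],[0,0,4],[0,0,4],[0,0,4],[0,0,4],[0,0,3.5],[0,0,2],[0,0,0]],"turn":[0,0,0,0,0,0,0,0]}' 110;python3 - <<'E'
from h import *
s=observe();print(s["contact_force"],s["wrist_torque"])
im2=grab_frame("scene");cv2.imwrite("pics/s7.png",im2)
E
```

```text
clock: 11.5
eef_pos: [0.4724, -0.1669, 0.2569]
tool_rot: [-180.0, 0.0, 162.3]
contact_force: [0.7, 0.6, -0.2]
grip_width: 0.011
clock: 12.3
eef_pos: [0.4718, -0.1664, 0.0182]
tool_rot: [179.9, -0.4, 162.3]
contact_force: [-0.4, 0.1, -0.3]
grip_width: 0.0108
[-0.40411236  0.11778588 -0.30092373] [ 0.02130576  0.03987422 -0.01040945]
```

View pics/s7.png

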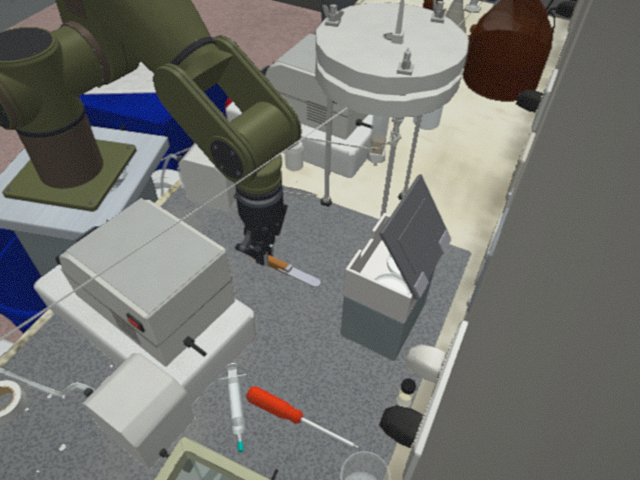

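```bash
python3 -m creep '{"hand":[1,1,1,1,1,1,1,1],"translation":[[0,0,0],[0,0,0.2],[0,0,0.2],[0,0,0.2],[0,0,0.2],[0,0,0.2],[0,0,0.2],[0,0,0]],"turn":[0,0,0,0,0,0,0,0]}' 110
```

```text
clock: 13.15
eef_pos: [0.4741, -0.1675, 0.0094]
tool_rot: [180.0, -0.0, 162.3]
contact_force: [0.2, 0.3, -0.7]
grip_width: 0.0111
```

```bash
python3 -m creep '{"hand":[1,1,1,1,1,1,1,1],"translation":[[0,0,0.1],[0,0,0.1],[0,0,0.1],[0,0,0.1],[0,0,0],[0,0,0],[0,0,0],[0,0,0]],"turn":[0,0,0,0,0,0,0,0]}' 40
```

```text
clock: 13.95
eef_pos: [0.4744, -0.1677, 0.0059]
tool_rot: [-180.0, 0.0, 162.3]
contact_force: [-1.3, 0.0, -0.9]
grip_width: 0.0108
```

```bash
python3 -m creep '{"hand":[1,1,1,0.7,0.5,0.35,0.3,0.3],"translation":[[0,0,0.1],[0,0,0],[0,0,0],[0,0,0],[0,0,0],[0,0,0],[0,0,0],[0,0,0]],"turn":[0,0,0,0,0,0,0,0]}' 20; python3 -m creep '{"hand":[0.3,0.3,0.3,0.3,0.3,0.3,0.3,0.3],"translation":[[0,0,-0.5],[0,0,-1.5],[0,0,-3],[0,0,-4],[0,0,-4],[0,0,-4],[0,0,-3],[0,0,0]],"turn":[0,0,0,0,0,0,0,0]}'; python3 - <<'E'
from h import *
s=observe();print(s["contact_force"],s["wrist_torque"])
im2=grab_frame("scene");cv2.imwrite("pics/s8.png",im2)
P=camera_params("wrist");im=grab_frame("wrist");cv2.imwrite("pics/w8.png",im)
E
```

```text
clock: 14.75
eef_pos: [0.4744, -0.1677, 0.0048]
tool_rot: [-180.0, -0.0, 162.3]
contact_force: [-0.1, 0.6, 0.4]
grip_width: 0.0595
clock: 15.55
eef_pos: [0.4772, -0.169, 0.2115]
tool_rot: [-179.9, 0.6, 162.3]
contact_force: [0.8, 0.2, 0.8]
grip_width: 0.0597
[0.81659349 0.16631629 0.76248072] [ 0.00787894 -0.01349563  0.02807755]
```

View pics/s8.png

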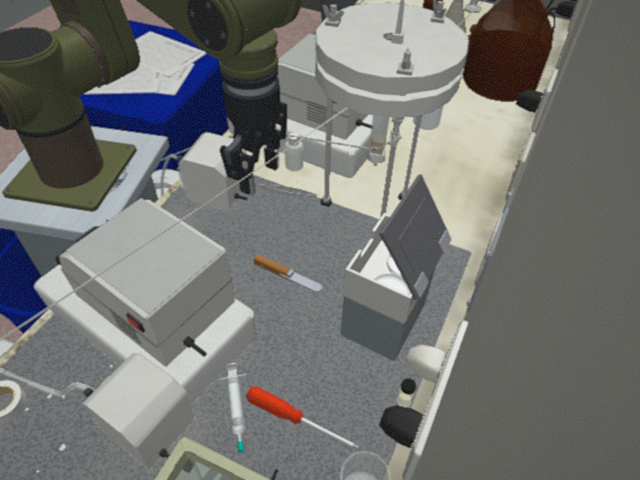

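View pics/w8.png

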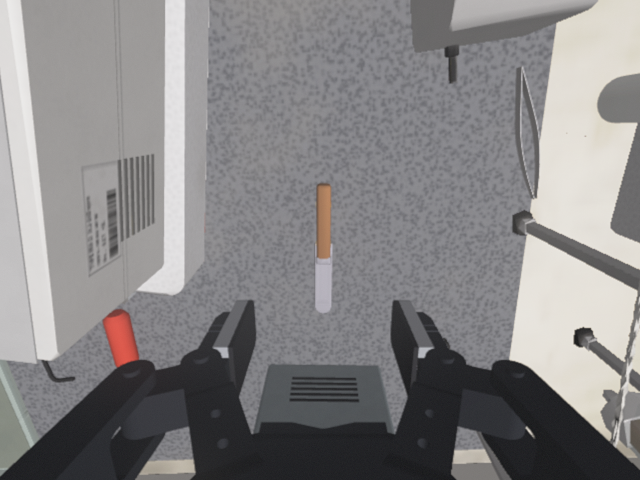

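The spatula lies flat on the bench: in the wrist view its handle is at rows 183-258 and its tip at (323,312), the same size as before the pick-up. In the scene view the cover stands open at (415,225), and the gap between blade tip (321,288) and case is clear.

```bash
python3 -c "
from rig import *
print(finish_job(), observe()['clock'])"
```

```text
the job is handed in; nothing more can be done
the job is handed in; nothing more can be done
```

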